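# Set the resin-curing box and hold its spring shutter open

### The job

Cure the little figure in the resin-curing box. On the black key console press the square key, then the long bar key, then the round key, one at a time and each well down; then take the black upright post on the end of the curing box's steel shutter arm, swing the arm against its spring all the way to its stop so that the well is uncovered, and keep holding it there: finish while still holding it. Leave everything else on the desk where it stands.

Things in the scene. Friction and masses are not known exactly. Their poses are not given: they have to be found in the camera images.
- console: black key console, fixed to the desk, 110 (x) x 200 (y) x 30 mm high, origin at the centre of its underside. Its three keys stand in a row along its y at -60, 0 and +60 mm, 10 mm to the -x side of its centre line; which key is in which place changes; a dark green display strip lies on its +x side
- square_top (a point): square key, 24 x 24 mm, white plastic, on one of the console's three key places (shuffled). The point is the centre of its top face, 44 mm above the table at rest, 9 mm proud of its 46 mm square grey surround
- bar_top (a point): long narrow bar key, 38 mm (along the console x) x 11 mm, white plastic, on one of the console's three key places (shuffled). The point is the centre of its top face, 44 mm above the table at rest, 9 mm proud of its 46 mm square grey surround
- round_top (a point): round key, 26 mm across, white plastic, on one of the console's three key places (shuffled). The point is the centre of its top face, 44 mm above the table at rest, 9 mm proud of its 46 mm square grey surround
- square_key (a joint): travel of the square key in m: 0 released, 0.006 fully down; it needs about 1 N to start and 4.5 N fully down, springs back, and counts as pressed beyond 0.0035
- bar_key (a joint): travel of the bar key in m: 0 released, 0.006 fully down; it needs about 1 N to start and 4.5 N fully down, springs back, and counts as pressed beyond 0.0035
- round_key (a joint): travel of the round key in m: 0 released, 0.006 fully down; it needs about 1 N to start and 4.5 N fully down, springs back, and counts as pressed beyond 0.0035
- curing_box: grey resin-curing box, fixed to the desk, 150 (x) x 170 (y) x 60 mm high, origin at the centre of its underside, vent slots on its -x face. A round well 59 mm across is sunk in its top, with a small figure in it, under the shutter disc. A dark steel hanger bracket at the middle of the +x edge rises to 86 mm and carries the pivot. A small steel stop pin stands on the top beside where the arm stops
- shutter_arm: flat steel shutter arm lying just above the box top (top faces at most 69 mm above the table); origin on the pivot axis 61.5 mm above the table, the arm runs 125 mm along its own -x to the post and carries a 72 mm disc, centred 75 mm out, that covers the well at rest
- post_top (a point): centre of the top of the black upright round post at the arm's free end, 16 mm in diameter, standing from 69 to 114.5 mm above the table, 125 mm from the pivot axis; grasp it from above or push it sideways
- shutter_hinge (a point): point on the arm's vertical pivot axis, 61.5 mm above the table; fixed to the box at 55 mm along the box's +x, y = 0
- shutter (a joint): angle of the shutter arm in rad: 0 at rest over the well (the arm then points from the pivot to the box's -x, turned 0.45 rad towards its -y), 0.95 at the stop (turned 0.5 rad towards its +y). It grows as the arm swings clockwise seen from above. A spring drives it back at all times: about 2.5 N at the post at rest, 7 N at the stop
- paint_pot: paint pot with a black lid, 38 mm across, 45 mm high, bystander, origin under its centre
- glue_bottle: small bottle, 36 mm across, 85 mm high, bystander, origin under its centre
- wood_offcut: pale wood offcut 50 x 32 x 20 mm, bystander, origin under its centre
- screwdriver: screwdriver 150 mm long lying along its x, bystander
- mug: white mug 76 mm across, 85 mm high, bystander, origin under its centre
- rock: dark model rock 60 mm across, 65 mm high, bystander, origin under its centre
- figure: white miniature figure on a round 28 mm base, 42 mm high, bystander, origin under its centre
Not all that is in view belongs to the job. What is shaped like the curing_box but green is not meant.

How it is judged:
By the outcome, as a careful person would: the job done as asked, in the order asked, and still so for the second after the job is handed in, while the arm keeps its last pose, push and grip.
It also fails if it takes over 61 s, if anything falls off the work surface, if the arm or the gripper's body presses on something with over 40 N, if the wrist force passes 120 N, or if a joint passes its speed limit or range.

### The arm

A 6-joint arm with a two-finger parallel gripper is mounted at the origin on the work surface. World frame = base frame: x ahead of the robot, y to its left, z up, the work surface at z = 0. Lengths are in m, angles in degrees, forces in N, time in s.
With the tool pointing down it reaches from about 0.3 to 0.95 m from the base axis. Payload 3.1 kg.
Tool frame: the origin (TCP) lies between the finger pads; the fingertips stand 25 mm ahead of it and the grasp point (between the pads) lies 6 mm ahead of it (r.tcp_to_tips is the distance from the TCP to the fingertips, in m); x points along the fingers, y is the direction in which the jaws open and shut, and the axes are right-handed (so a half turn about x gives the same grasp; the last joint's range is limited). The gripper opens to 85 mm and grips with 20 to 120 N. Pads are 22 mm wide; open, the fingers measure 114 mm over their backs; the gripper's body (76 mm by 85 mm) begins 54 mm behind the grasp point. The pads swing forward as they close: fully open they stand 13 mm farther back than shut.
Start: joints at [71.923, 17.653, 93.61, -0, 68.738, -3.994], TCP at [0.152, 0.606, 0.256] pointing down, gripper open.
Joint ranges: [-175.34, 175.34], [-45.06, 112.39], [2.9, 150.54], [-68.45, 248.45], [3.09, 151.38], [-168.51, 168.51]. Speed limits (degrees/s): [159.86, 159.86, 180, 180, 180, 180].

### API

Orientations are given as a 3x3 rotation matrix whose columns are the frame's x, y, z axes.
In Python, from plant import r, capture gives the robot as it stands. The module is installed in compiled form; this text tells all that it offers.
- The arm moves only by the tool servo_tool, never from a script. Its argument "moves" is a list of rows, each a list of 3 entries, a list of its own where there are three numbers: the shift along the tool's x, y, z in units of 50 mm (1.0 is 50 mm), then the turn, a rotation vector about the tool's x, y, z in units of 4 degrees (1.0 is 4 degrees), then the opening, from 0 (shut) to 1 (fully open). In form: [[[tx, ty, tz], [ax, ay, az], claw], ...]. A call has 1 to 20 rows; each row shifts and turns the commanded pose from where the row before left it, along the tool's axes as they then stand; what a row does not reach is not made up. A row lasts 1/8 s, in which the tool goes at most 62.5 mm and 10.7 degrees, less where a joint would pass 70% of its speed; a pose out of reach is approached as far as the arm can. A call with a number of a shift or a turn outside -1 to 1 is refused whole. A call with a gripper value outside its range is refused whole. The fingers move at their own pace and stop on an object; "newtons" is the grip in N (left out, the last holds). Time passes only in rows, so rows that do not move let the fingers close. It gives the time, the measured TCP pose, the force and the opening at its end, in the units of the state.
- r.observe(): the state, without advancing time (a new reading comes with each control period).
- capture(name): name is "scene" or "side" or "wrist"; returns a dict with "color" (400x640x3 uint8, blue, green, red), "fx", "fy", "cx", "cy" (pixels), "distortion" ([k1, k2, p1, p2, k3] as OpenCV has them; the pictures are not rectified), "R" (3x3) and "t" (3): a world point X has camera coordinates R X + t. Camera axes: x right, y down, z forward; pixel columns grow to the right and rows downward; lengths in m; the calibration is good to about 2 mm. A picture is of the moment at which its call begins. There is no depth.
- r.job_done(): hands the job in, once; it reports no verdict.
The state is a dict: "time_s": time; "joints": joint angles; "joint_vel": joint speeds; "joint_efforts": joint torques, N m; "tcp_pos": TCP position; "tcp_rot": TCP orientation; "ft_force": force on the tool from outside, world axes, zero at the start; "moment": the same for the moment, N m; "width": finger opening in m.
Only numpy, scipy, OpenCV 4.12 (cv2) and the standard library are available. Lean on these libraries where they do the work, as an engineer would, in place of code of your own. Each camera call takes 0.05 s, during which the arm holds its last target. There are 200 camera calls.

## Working session

There is one attempt and no reset: what is moved stays moved. The work goes in short steps, Python scripts to look and compute and a tool call to move; the robot and the scene stay as the last step left them, time stands still between calls to the robot, and variables do not carry over. Pictures are saved under pics/ and viewed, about 8 in all and at most 12, crops included, and the job is handed in when it is done.

Besides the shell and the picture viewer there is one more tool, called after "Emit:" as name(argument=value, ...) on one line, values as JSON. servo_tool: Moves the arm, as the interface text tells. Its arguments: {"type":"object","properties":{"moves":{"type":"array"},"newtons":{"type":"number"}},"required":["moves"]}

```bash
mkdir -p pics; python3 - <<'E'
from plant import r,capture
import cv2
for n in ["scene","side"]:
    c=capture(n); cv2.imwrite(f"pics/{n}0.png",c["color"]); print(n,c["fx"],c["fy"],c["cx"],c["cy"],c["distortion"],c["R"],c["t"])
o=r.observe(); print(o["tcp_rot"],o["tcp_pos"],o["width"],o["time_s"],o["ft_force"],r.tcp_to_tips)
E
```

```text
scene 481.38771573744543 481.38771573744543 314.21234025950423 193.24611491738975 [-0.02116235  0.          0.          0.          0.        ] [[ 0.16368268  0.98650015  0.00504363]
 [ 0.692774   -0.11130404 -0.71251357]
 [-0.70233337  0.12012022 -0.7016402 ]] [-0.11763575 -0.29683706  1.86836487]
side 387.53988521645744 387.53988521645744 326.02335006015176 200.95959042438867 [-0.09733413  0.          0.          0.          0.        ] [[ 0.99819547 -0.05760975  0.01693844]
 [-0.0302309  -0.72585276 -0.68718546]
 [ 0.0518834   0.68543335 -0.72628454]] [-0.54502738  0.11339635  1.52032389]
[[-6.69416478e-04  2.43304585e-01  9.69949705e-01]
 [-1.99073407e-03  9.69947676e-01 -2.43305450e-01]
 [-9.99997794e-01 -2.09378460e-03 -1.64944229e-04]] [0.1518807  0.60554164 0.2551503 ] 0.0857774892012344 0.1 [ 0.21288034 -0.84769097 -0.17714256] 0.025
```

View pics/scene0.png

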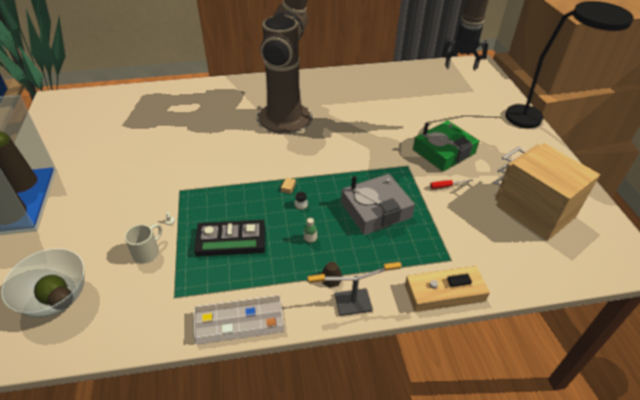

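View pics/side0.png

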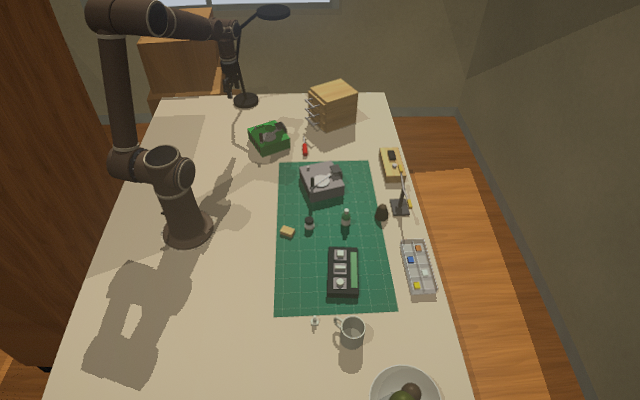

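The scene view shows the console at about (230,237), the grey box at (378,203), and the post at about (353,184). The green decoy is at (446,145). The keys look like round, bar and square from left to right. Next I'll enlarge both areas and cast rays.

```bash
cat > h.py <<'E'
import numpy as np,cv2
from plant import r,capture
def ray(c,uv):
    K=np.array([[c["fx"],0,c["cx"]],[0,c["fy"],c["cy"]],[0,0,1]])
    p=cv2.undistortPoints(np.float64(uv).reshape(-1,1,2),K,np.float64(c["distortion"])).reshape(-1,2)
    R=np.array(c["R"]);t=np.array(c["t"]).ravel()
    d=np.c_[p,np.ones(len(p))]@R
    return -R.T@t,d
def onz(c,uv,z):
    o,d=ray(c,uv); return o+d*((z-o[2])/d[:,2])[:,None]
def proj(c,X):
    K=np.array([[c["fx"],0,c["cx"]],[0,c["fy"],c["cy"]],[0,0,1]])
    return cv2.projectPoints(np.float64(X).reshape(-1,1,3),cv2.Rodrigues(np.array(c["R"]))[0],np.float64(c["t"]),K,np.float64(c["distortion"]))[0].reshape(-1,2)
def tri(c1,p1,c2,p2):
    o1,d1=ray(c1,[p1]);o2,d2=ray(c2,[p2]);A=np.c_[d1[0],-d2[0]]
    s=np.linalg.lstsq(A,o2-o1,rcond=None)[0];a=o1+s[0]*d1[0];b=o2+s[1]*d2[0]
    return (a+b)/2,np.linalg.norm(a-b)
E
python3 - <<'E'
from h import *
S=capture("scene");D=capture("side")
def crop(c,x,y,w,h,f): return cv2.resize(c["color"][y:y+h,x:x+w],None,fx=f,fy=f,interpolation=cv2.INTER_CUBIC)
a=np.hstack([crop(S,190,210,80,56,5),crop(S,335,165,80,70,5)[:280]])
b=np.hstack([crop(D,310,240,80,60,5),crop(D,290,150,80,60,5)])
cv2.imwrite("pics/crop.png",np.vstack([a,b]))
for n,c,(x,y,w,h) in [("scene",S,(195,215,75,45)),("side",D,(320,240,45,65))]:
    g=cv2.cvtColor(c["color"],cv2.COLOR_BGR2GRAY)[y:y+h,x:x+w]
    m=(g>140).astype(np.uint8)
    k,_,st,ce=cv2.connectedComponentsWithStats(m)
    for i in range(1,k):
        if st[i,4]>8:
            p=ce[i]+[x,y]; print(n,p.round(1),st[i],onz(c,[p],.044)[0].round(4))
E
```

```text
scene [229.4 228.6] [32  9  6 10 48] [ 0.5853 -0.2282  0.044 ]
scene [250.3 227. ] [51  9 10  7 65] [ 0.5889 -0.1677  0.044 ]
scene [208.7 229.4] [ 9 11 10  8 62] [ 0.5792 -0.2877  0.044 ]
side [335.1 254.9] [15 11  2  8  9] [ 0.5679 -0.1773  0.044 ]
side [340.  252.4] [17 10  7  6 40] [ 0.5865 -0.167   0.044 ]
side [340.3 265.5] [15 23 11  5 42] [ 0.5827 -0.2238  0.044 ]
side [341. 273.] [17 33  9  1  9] [ 0.5828 -0.2551  0.044 ]
side [334.4 284.1] [14 38  4 11 14] [ 0.5567 -0.2983  0.044 ]
side [340.1 280.8] [16 38 10  7 49] [ 0.577  -0.2862  0.044 ]
side [344.3 286.3] [22 43  4  6  9] [ 0.5896 -0.3088  0.044 ]
```

View pics/crop.png

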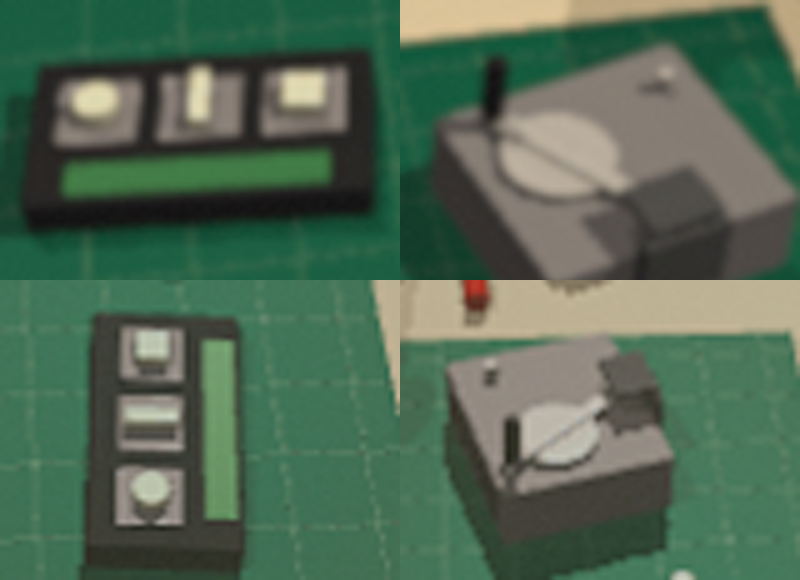

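Left to right, the keys are round, bar and square, and the bar lies along the console x. The post top is at about (354,177) in the scene view and (312.4,178) in the side view, and the stop pin is visible on the box's far corner.

```bash
python3 - <<'E'
from h import *
S=capture("scene");D=capture("side")
sc=[[342.5,189],[388.6,174],[414,203]]; sd=[[310,193],[299.4,167.6],[330,161.4],[344.4,186.4]]
print("S corners",onz(S,sc,.06).round(3)); print("D corners",onz(D,sd,.06).round(3))
print("post",tri(S,[354,177.3],D,[312.4,178]),onz(S,[[354,177.3]],.1145),onz(D,[[312.4,178]],.1145))
print("pin",onz(S,[[388,179.5]],.07),onz(D,[[308.2,167]],.07))
for nm,p in [("pot",[301,207]),("bottle",[311,241]),("offcut",[288,190]),("mug",[143,260]),("rock",[331,283])]: print(nm,onz(S,[p],0).round(3))
E
```

```text
S corners [[0.491 0.127 0.06 ]
 [0.447 0.287 0.06 ]
 [0.585 0.328 0.06 ]]
D corners [[0.486 0.124 0.06 ]
 [0.445 0.282 0.06 ]
 [0.581 0.318 0.06 ]
 [0.631 0.157 0.06 ]]
post (array([0.49795691, 0.15855059, 0.11102386]), np.float64(0.0006084709858771269)) [[0.50194922 0.1572483  0.1145    ]] [[0.49773463 0.1552491  0.1145    ]]
pin [[0.48210398 0.27419642 0.07      ]] [[0.48302665 0.27305469 0.07      ]]
pot [[ 0.491 -0.005  0.   ]]
bottle [[0.633 0.005 0.   ]]
offcut [[ 0.407 -0.035  0.   ]]
mug [[ 0.627 -0.48   0.   ]]
rock [[0.789 0.035 0.   ]]
```

Box yaw is about 15°, the pivot about (0.592,0.237), and the post goes from (0.498,0.156) at rest to about (0.470,0.267) at the stop. I'll move above the square key with the gripper shut.

Emit:
servo_tool(moves=[[[0,-0.4,0.38],[0,0,0],0],[[0,-0.75,0.71],[0,0,0],0],[[0,-0.75,0.71],[0,0,0],0],[[0,-0.75,0.71],[0,0,0],0],[[0,-0.75,0.71],[0,0,0],0],[[0,-0.75,0.71],[0,0,0],0],[[0,-0.75,0.71],[0,0,0],0],[[0,-0.75,0.71],[0,0,0],0],[[0,-0.75,0.71],[0,0,0],0],[[0,-0.75,0.71],[0,0,0],0],[[0,-0.75,0.71],[0,0,0],0],[[0,-0.75,0.71],[0,0,0],0],[[0,-0.75,0.71],[0,0,0],0],[[0,-0.75,0.71],[0,0,0],0],[[0,-0.75,0.71],[0,0,0],0],[[0,-0.75,0.71],[0,0,0],0],[[0,-0.75,0.71],[0,0,0],0],[[0,-0.47,0.48],[0,0,0],0],[[0,0,0],[0,0,0],0],[[0,0,0],[0,0,0],0]])

```text
time_s: 2.8
tcp_pos: [0.5876, -0.1662, 0.2558]
tcp_rot: [[-0.001, 0.244, 0.97], [0.001, 0.97, -0.244], [-1.0, 0.001, -0.001]]
ft_force: [-0.0, -0.5, 0.1]
width: -0.0001
```

```bash
python3 - <<'E'
from h import *
W=capture("wrist");cv2.imwrite("pics/w1.png",W["color"])
o=r.observe();print(o["tcp_pos"],o["tcp_rot"],o["ft_force"],o["width"],o["time_s"])
for p in [[.588,-.167,.044],[.585,-.227,.044],[.578,-.287,.044]]: print(proj(W,[p]))
E
```

```text
[ 0.58753838 -0.16575415  0.25597608] [[-1.03221484e-03  2.42915403e-01  9.70046927e-01]
 [ 7.69794410e-04  9.70047350e-01 -2.42914690e-01]
 [-9.99999171e-01  4.95996555e-04 -1.18829218e-03]] [ 0.56130435 -0.54409634 -0.31553955] -0.0001960782055535014 2.85
[[321.92437356 171.35735402]]
[[261.84064007 183.0277078 ]]
[[201.23985972 190.69874532]]
```

View pics/w1.png

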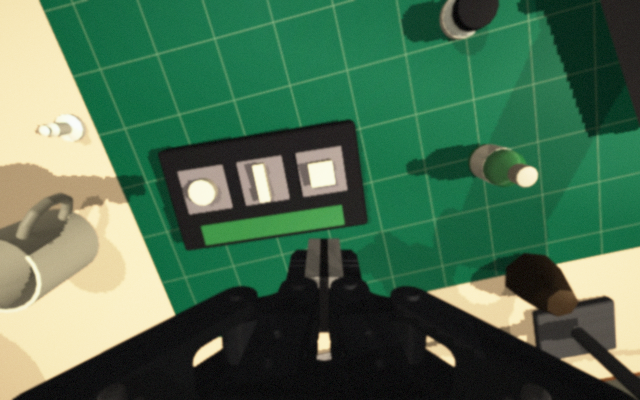

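The wrist view shows square at (320,174), bar at (261,183) and round at (201,192), all within 2 px of prediction. I'll press the square key.

Emit:
servo_tool(moves=[[[0.5,0,0.02],[0,0,0],0],[[0.8,0,0],[0,0,0],0],[[0.8,0,0],[0,0,0],0],[[0.7,0,0],[0,0,0],0],[[0.5,0,0],[0,0,0],0],[[0.2,0,0],[0,0,0],0],[[0.16,0,0],[0,0,0],0],[[0.08,0,0],[0,0,0],0],[[0.06,0,0],[0,0,0],0],[[0.03,0,0],[0,0,0],0],[[0,0,0],[0,0,0],0],[[0,0,0],[0,0,0],0]])

```text
time_s: 4.35
tcp_pos: [0.5898, -0.1669, 0.0655]
tcp_rot: [[0.002, 0.243, 0.97], [-0.0, 0.97, -0.243], [-1.0, 0.0, 0.002]]
ft_force: [0.4, 0.7, 3.0]
width: 0.0003
```

Emit:
servo_tool(moves=[[[0.04,0,0],[0,0,0],0],[[0.03,0,0],[0,0,0],0],[[0,0,0],[0,0,0],0],[[0,0,0],[0,0,0],0]])

```text
time_s: 4.85
tcp_pos: [0.5898, -0.1669, 0.0629]
tcp_rot: [[0.001, 0.243, 0.97], [-0.0, 0.97, -0.243], [-1.0, 0.0, 0.001]]
ft_force: [-3.0, 2.4, 9.8]
width: -0.0001
```

The square key is fully down (9.8 N). Next is the bar.

Emit:
servo_tool(moves=[[[-0.3,0,0],[0,0,0],0],[[-0.5,0,0],[0,0,0],0],[[0,-0.4,0.08],[0,0,0],0],[[0,-0.5,0.09],[0,0,0],0],[[0,-0.28,0.05],[0,0,0],0],[[0,0,0],[0,0,0],0],[[0.3,0,0],[0,0,0],0],[[0.24,0,0],[0,0,0],0],[[0.1,0,0],[0,0,0],0],[[0.06,0,0],[0,0,0],0],[[0.05,0,0],[0,0,0],0],[[0.03,0,0],[0,0,0],0],[[0.02,0,0],[0,0,0],0],[[0,0,0],[0,0,0],0],[[0,0,0],[0,0,0],0]])

```text
time_s: 6.72
tcp_pos: [0.5853, -0.2263, 0.063]
tcp_rot: [[-0.001, 0.243, 0.97], [0.001, 0.97, -0.243], [-1.0, 0.001, -0.001]]
ft_force: [-4.8, 3.2, 10.0]
width: -0.0001
```

Emit:
servo_tool(moves=[[[-0.3,0,0],[0,0,0],0],[[-0.5,0,0],[0,0,0],0],[[0,-0.4,0.06],[0,0,0],0],[[0,-0.5,0.07],[0,0,0],0],[[0,-0.3,0.05],[0,0,0],0],[[0,0,0],[0,0,0],0],[[0.3,0,0],[0,0,0],0],[[0.24,0,0],[0,0,0],0],[[0.1,0,0],[0,0,0],0],[[0.06,0,0],[0,0,0],0],[[0.05,0,0],[0,0,0],0],[[0.03,0,0],[0,0,0],0],[[0.02,0,0],[0,0,0],0],[[0,0,0],[0,0,0],0],[[0,0,0],[0,0,0],0]])

```text
time_s: 8.6
tcp_pos: [0.5796, -0.2867, 0.063]
tcp_rot: [[-0.001, 0.243, 0.97], [0.001, 0.97, -0.243], [-1.0, 0.001, -0.001]]
ft_force: [-3.9, 3.2, 10.0]
width: 0.0002
```

All three keys pressed. I'll rise and go above the post.

Emit:
servo_tool(moves=[[[-0.5,0,0],[0,0,0],0],[[-1,0,0],[0,0,0],0],[[-1,0,0],[0,0,0],0],[[-1,0,0],[0,0,0],0.3],[[0,0.5,-0.23],[0,0,0],0.7],[[0,0.8,-0.365],[0,0,0],0.7],[[0,0.8,-0.365],[0,0,0],0.7],[[0,0.8,-0.365],[0,0,0],0.7],[[0,0.8,-0.365],[0,0,0],0.7],[[0,0.8,-0.365],[0,0,0],0.7],[[0,0.8,-0.365],[0,0,0],0.7],[[0,0.8,-0.365],[0,0,0],0.7],[[0,0.8,-0.365],[0,0,0],0.7],[[0,0.8,-0.365],[0,0,0],0.7],[[0,0.5,-0.225],[0,0,0],0.7],[[0,0,0],[-1,0,0],0.7],[[0,0,0],[-1,0,0],0.7],[[0,0,0],[-1,0,0],0.7],[[0,0,0],[-1,0,0],0.7],[[0,0,0],[-1,0,0],0.7]])

```text
time_s: 11.1
tcp_pos: [0.4989, 0.1561, 0.2366]
tcp_rot: [[0.003, -0.105, 0.994], [0.0, 0.994, 0.105], [-1.0, 0.0, 0.003]]
ft_force: [-0.3, -0.3, -0.4]
width: 0.0595
```

Emit:
servo_tool(moves=[[[0,0,0],[-1,0,0],0.7],[[0,0,0],[-1,0,0],0.7],[[0,0,0],[-1,0,0],0.7],[[0,0,0],[-1,0,0],0.7],[[0,0,0],[-1,0,0],0.7],[[0,0,0],[-1,0,0],0.7],[[0,0,0],[-1,0,0],0.7],[[0,0,0],[-1,0,0],0.7],[[0,0,0],[-0.5,0,0],0.7],[[0,0,0],[0,0,0],0.7],[[0,0,0],[0,0,0],0.7]])

```text
time_s: 12.48
tcp_pos: [0.4981, 0.156, 0.2363]
tcp_rot: [[0.001, -0.641, 0.767], [0.0, 0.767, 0.641], [-1.0, -0.0, 0.0]]
ft_force: [0.3, -0.6, -0.2]
width: 0.0595
```

```bash
python3 - <<'E'
from h import *
W=capture("wrist");cv2.imwrite("pics/w2.png",W["color"])
o=r.observe();print(o["tcp_pos"],o["joints"],o["time_s"])
for p in [[.498,.156,.1145],[.592,.237,.07],[.482,.274,.07]]: print(proj(W,[p]))
E
```

```text
[0.49808806 0.15603167 0.23630912] [ 1.26144092e+01  7.48832629e+00  1.08497083e+02 -2.49310048e-03
  6.39925031e+01 -1.17276193e+02] 12.525
[[324.40283409 195.40002582]]
[[326.14234666 309.46364981]]
[[437.24316716 250.24233424]]
```

View pics/w2.png

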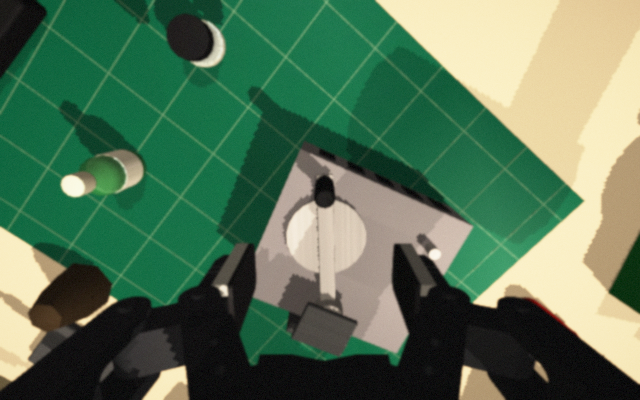

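The post top is at (325,200) and the pin runs from (424,240) to (434,254). The pin looks tall enough to meet the leading finger, so I'll measure it.

```bash
python3 - <<'E'
from h import *
W=capture("wrist");S=capture("scene");D=capture("side")
print(-np.array(W["R"]).T@W["t"])
print("base",onz(W,[[423,239]],.06)); b=onz(W,[[423,239]],.06)[0]
for z in (.07,.075,.08,.085,.09): b[2]=z; print(z,proj(W,[b]),proj(S,[b]),proj(D,[b]))
print("post",onz(W,[[325,199.5]],.1145))
for n,c,(x,y,w,h) in [("W",W,(405,225,45,45)),("S",S,(380,170,20,20)),("D",D,(300,160,20,20))]:
    cv2.imwrite(f"pics/pin{n}.png",cv2.resize(c["color"][y:y+h,x:x+w],(260,260),interpolation=cv2.INTER_CUBIC))
cv2.imwrite("pics/pin.png",np.hstack([cv2.imread(f"pics/pin{n}.png") for n in "WSD"]))
E
```

```text
[0.44632865 0.11201956 0.3539556 ]
base [[0.48355819 0.26182834 0.06      ]]
0.07 [[426.13529068 243.4449635 ]] [[384.31681079 180.23564081]] [[308.38927226 168.72282783]]
0.075 [[427.7787502  245.77446551]] [[384.4876378  179.06839186]] [[308.3712249  167.85753043]]
0.08 [[429.47608656 248.18000102]] [[384.6592419  177.89571367]] [[308.35311767 166.98856087]]
0.085 [[431.23001124 250.66538039]] [[384.83162825 176.71756918]] [[308.33495034 166.11589833]]
0.09 [[433.043422   253.23467466]] [[385.00480209 175.533921  ]] [[308.31672272 165.23952187]]
post [[0.50001003 0.15830023 0.1145    ]]
```

View pics/pin.png

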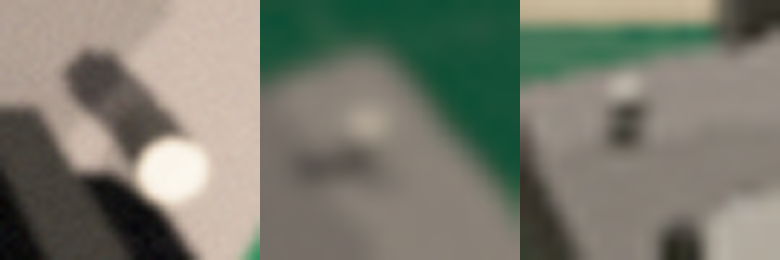

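The views put the pin top somewhere between 70 and 90 mm. I'll keep the fingertips at about 90 mm, which still leaves roughly 24 mm on the post, and offset the grip slightly outward.

Emit:
servo_tool(moves=[[[0.4,0,-0.03],[0,0,0],0.7],[[0.7,0,0],[0,0,0],0.7],[[0.7,0,0],[0,0,0],0.7],[[0.4,0,0],[0,0,0],0.7],[[0.22,0,0],[0,0,0],0.7],[[0,0,0],[0,0,0],0.4],[[0,0,0],[0,0,0],0],[[0,0,0],[0,0,0],0],[[0,0,0],[0,0,0],0],[[0,0,0],[0,0,0],0],[[0,0,0],[0,0,0],0],[[0,0,0],[0,0,0],0]], newtons=50)

```text
time_s: 14.18
tcp_pos: [0.4974, 0.1557, 0.1165]
tcp_rot: [[0.001, -0.641, 0.767], [0.001, 0.767, 0.641], [-1.0, -0.0, 0.002]]
ft_force: [-2.1, 1.4, 5.4]
width: 0.0137
```

```bash
python3 - <<'E'
from h import *
W=capture("wrist");S=capture("scene");D=capture("side")
o=r.observe();print(o["ft_force"],o["width"],o["tcp_pos"])
a=W["color"][130:400,180:480]; 
f=lambda c,x,y:cv2.resize(c["color"][y:y+60,x:x+60],(360,270),interpolation=cv2.INTER_CUBIC)
cv2.imwrite("pics/g.png",np.vstack([np.hstack([cv2.resize(a,(430,540)),np.vstack([f(S,325,145),f(D,285,140)])])]))
E
```

```text
[-2.46036444  3.12082808  6.98944372] 0.014042253141336055 [0.49743624 0.15572683 0.11654101]
```

View pics/g.png

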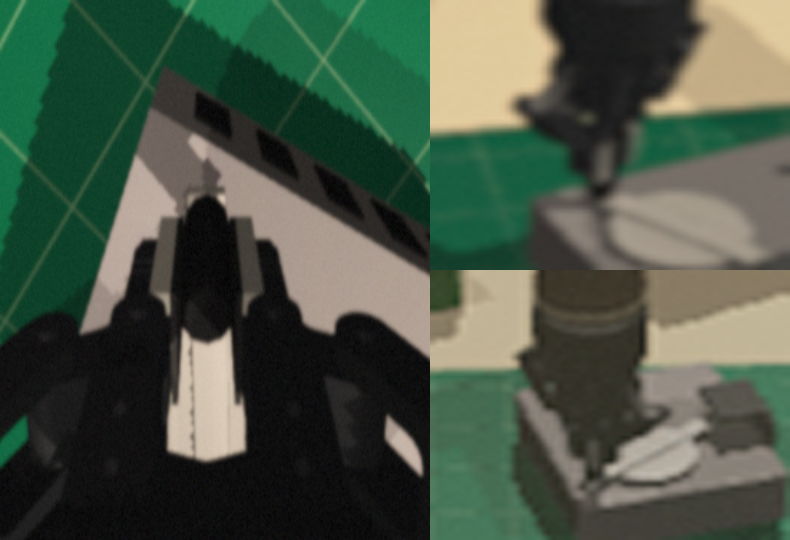

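The post sits well between the pads. I'll swing the first half along the arc.

Emit:
servo_tool(moves=[[[0,0.124,0.003],[0.7,0,0],0],[[0,0.124,0.003],[0.7,0,0],0],[[0,0.124,0.003],[0.7,0,0],0],[[0,0.124,0.003],[0.7,0,0],0],[[0,0.124,0.003],[0.7,0,0],0],[[0,0.124,0.003],[0.7,0,0],0],[[0,0.124,0.003],[0.7,0,0],0],[[0,0.124,0.003],[0.7,0,0],0],[[0,0.124,0.003],[0.7,0,0],0],[[0,0.124,0.003],[0.7,0,0],0]])

```text
time_s: 15.58
tcp_pos: [0.4695, 0.2088, 0.1164]
tcp_rot: [[-0.002, -0.207, 0.978], [-0.004, 0.978, 0.207], [-1.0, -0.003, -0.002]]
ft_force: [-4.9, -5.0, 10.4]
width: 0.0141
```

Emit:
servo_tool(moves=[[[0,0.124,0.003],[0.7,0,0],0],[[0,0.124,0.003],[0.7,0,0],0],[[0,0.124,0.003],[0.7,0,0],0],[[0,0.124,0.003],[0.7,0,0],0],[[0,0.124,0.003],[0.7,0,0],0],[[0,0.124,0.003],[0.7,0,0],0],[[0,0.124,0.003],[0.7,0,0],0],[[0,0.124,0.003],[0.7,0,0],0],[[0,0,0],[0,0,0],0]])

```text
time_s: 16.7
tcp_pos: [0.467, 0.2583, 0.1164]
tcp_rot: [[-0.006, 0.181, 0.984], [-0.004, 0.984, -0.181], [-1.0, -0.005, -0.005]]
ft_force: [-9.8, -4.1, 13.0]
width: 0.0139
```

Emit:
servo_tool(moves=[[[0,0.1,0.003],[0.5,0,0],0],[[0,0.06,0.003],[0.35,0,0],0],[[0,0.04,0],[0.15,0,0],0],[[0,0,0],[0,0,0],0],[[0,0,0],[0,0,0],0]])

```text
time_s: 17.32
tcp_pos: [0.4688, 0.2677, 0.1164]
tcp_rot: [[-0.007, 0.249, 0.968], [-0.004, 0.968, -0.249], [-1.0, -0.006, -0.006]]
ft_force: [-9.8, -4.3, 14.5]
width: 0.0143
```

Emit:
servo_tool(moves=[[[0,0.04,0],[0.1,0,0],0],[[0,0.04,0],[0.1,0,0],0],[[0,0,0],[0,0,0],0],[[0,0,0],[0,0,0],0]])

```text
time_s: 17.82
tcp_pos: [0.4691, 0.2693, 0.1163]
tcp_rot: [[-0.009, 0.262, 0.965], [-0.009, 0.965, -0.262], [-1.0, -0.011, -0.007]]
ft_force: [-10.5, -10.9, 19.4]
width: 0.0144
```

Emit:
servo_tool(moves=[[[0,0.03,0],[0,0,0],0],[[0,0,0],[0,0,0],0],[[0,0,0],[0,0,0],0],[[0,0,0],[0,0,0],0]])

```text
time_s: 18.32
tcp_pos: [0.4692, 0.2696, 0.1163]
tcp_rot: [[-0.011, 0.261, 0.965], [-0.011, 0.965, -0.261], [-1.0, -0.014, -0.007]]
ft_force: [-11.9, -13.6, 20.5]
width: 0.0142
```

```bash
python3 - <<'E'
from h import *
W=capture("wrist");S=capture("scene");D=capture("side")
o=r.observe();print(o["ft_force"],o["width"],o["tcp_pos"],o["time_s"])
f=lambda c,x,y:cv2.resize(c["color"][y:y+60,x:x+80],(360,270),interpolation=cv2.INTER_CUBIC)
cv2.imwrite("pics/g2.png",np.hstack([cv2.resize(W["color"][100:400,140:500],(430,540)),np.vstack([f(S,335,155),f(D,285,145)])]))
cv2.imwrite("pics/s2.png",S["color"])
E
```

```text
[-11.40661329 -14.78532772  20.09518161] 0.014182149512632428 [0.46922804 0.26956525 0.11629887] 18.475
```

View pics/g2.png

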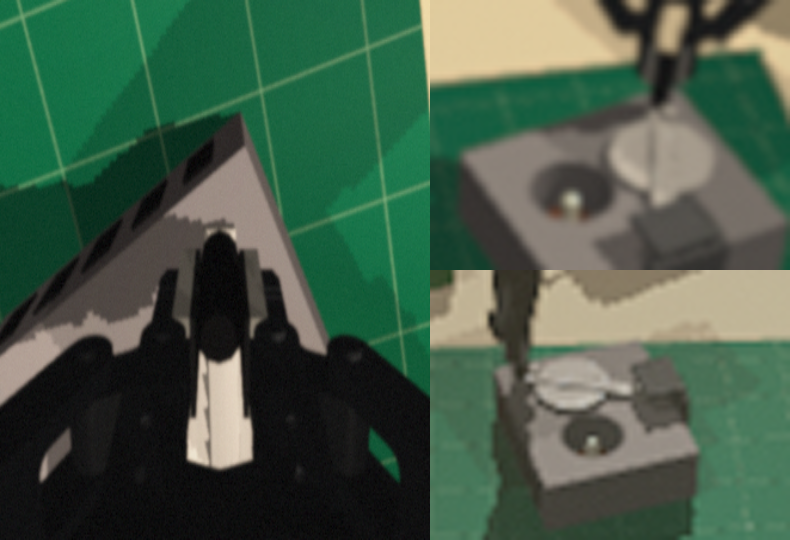

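The well is uncovered, the swing measures about 0.95 rad, and the force rose sharply against the stop while the grip held. I'm handing in now.

```bash
python3 -c "
from plant import r
print(r.job_done())"
```

```text
the job is handed in; nothing more can be done
None
```

I pressed the square, bar and round keys in that order, then swung the shutter arm to its stop. I handed the job in at about 18.5 s with the gripper still holding the post.

- **Keys:** each press went to the bottom of its travel, with about 10 N on the tool where 4.5 N is needed. The tool was lifted 40 mm between presses.
- **Shutter:** the tool travelled about 55° (0.95 rad) around the pivot. At the end it advanced only a fraction of a millimetre for a 1.5 mm command, and the force against the arm was about 17 N, up from about 7 N from the spring. The scene and side pictures show the well uncovered with the figure in it.
- **Readings that disagreed:**
  - The finger opening read 14 mm on the 16 mm post, but the picture showed a good grip.
  - The pin's height came out anywhere from 70 to 90 mm depending on the view, so I kept the fingertips at about 90 mm to clear it.
  - The upward force on the tool grew to about 20 N during the swing, still well under the limits.
- **Not checked:** I did not compare the bystanders' positions before and after.

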